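# Gang the blanks on end in the vise

### The arm

A 6-joint arm with a two-finger parallel gripper is mounted at the origin on the work surface; the furniture and walls round the work are solid. World frame = base frame: x ahead of the robot, y to its left, z up, the work surface at z = 0. Lengths are in m, angles in rad, forces in N, time in s.
With the tool pointing down it reaches from about 0.3 to 0.875 m from the base axis. Payload 6.4 kg.
Tool frame: the origin (TCP) lies between the finger pads; the fingertips stand 11 mm ahead of it and the grasp point (between the pads) lies 8 mm behind it (ctrl.finger_overhang is the distance from the TCP to the fingertips, in m); z points along the fingers, y is the line along which they close (so a half turn about z gives the same grasp; the last joint's range is limited). The gripper opens to 85 mm and grips with 20 to 120 N. Pads are 22 mm wide; open, the fingers measure 114 mm over their backs; the gripper's body (76 mm by 85 mm) begins 54 mm behind the grasp point. The pads swing forward as they close: fully open they stand 13 mm farther back than shut.
Start: joints at [-1.552, 0.181, 1.607, -0, 1.354, -0.206], TCP at [0.128, -0.561, 0.242] pointing down, gripper open.
Joint ranges: [-2.99, 2.99], [-0.89, 2.07], [0.3, 2.58], [-1.14, 4.28], [0, 2.63], [-3.12, 3.12]. Speed limits (rad/s): [2.57, 2.57, 3.01, 3.14, 3.14, 3.14].

### API

Orientations are given as a rotation vector (axis times angle).
In Python, from workcell import ctrl gives the robot as it stands. The module is installed in compiled form; this text tells all that it offers.
- The arm moves only by the tool carry_out, never from a script. Its argument "steps" is a list of rows, each a list of 3 entries, a list of its own where there are three numbers: the shift along the world's x, y, z in cm, then the turn, a rotation vector about the world's x, y, z in rad, then the opening in per cent of the stroke, from 0 (shut) to 100 (fully open). A call has 1 to 8 rows; each row shifts and turns the commanded pose from where the row before left it; what a row does not reach is not made up. A row lasts 1/8 s, in which the tool goes at most 62.5 mm and 10.7 degrees, less where a joint would pass 70% of its speed; a pose out of reach is approached as far as the arm can. A call with a gripper value outside its range is refused whole. The fingers move at their own pace and stop on an object; "force" is the grip in N (left out, the last holds). Time passes only in rows, so rows that do not move let the fingers close. It gives the time, the measured TCP pose, the force, the opening and the grip force at its end, in the units of the state.
- ctrl.get_state(): the state, without advancing time (a new reading comes with each control period).
- ctrl.camera(name): name is "side" or "top"; returns the picture (384x512x3 uint8, red, green, blue); there is no depth.
- ctrl.camera_params(name): a dict with "fx", "fy", "cx", "cy" (pixels), "rvec" (rotation vector, rad) and "tvec" (3), from world to camera coordinates, as OpenCV has them. Camera axes: x right, y down, z forward; pixel columns grow to the right and rows downward; lengths in m; the calibration is good to about 2 mm. A picture is of the moment at which its call begins. camera_params takes no time and is no camera call.
- ctrl.hand_in(): hands the job in; it is judged then, once.
The state is a dict: "t": time; "joints": joint angles; "joint_velocities": joint speeds; "joint_efforts": joint torques, N m; "ee_pos": TCP position; "tool_rot": TCP orientation; "ft_force": force on the tool from outside, world axes, zero at the start; "moment": the same for the moment, N m; "opening": opening from 0.0 (shut) to 1.0 (fully open); "grip_force": force on a finger pad.
Only numpy, scipy, OpenCV 4.12 (cv2) and the standard library are available. Lean on these libraries where they do the work, as an engineer would, in place of code of your own. Each camera call takes 0.05 s, during which the arm holds its last target. There are 200 camera calls.

### The job

The blanks are to be trimmed on their end grain as one stack. Take the short offcut off the bed of the long grey vise and leave it on the bench; stand every one of the longer blanks on end on the vise bed between the jaws, broad face towards the jaws and about in the middle of the jaws' width; then turn the crank clockwise until the sliding jaw has pushed them together and grips the whole stack firmly, upright and flat against one another. Leave the tape measure and the roll of masking tape near the work where they are.

Things in the scene. Friction and masses are not known exactly. Their poses are not given: they have to be found in the camera images.
- vise: Grey steel vise screwed to the bench; place and yaw vary. Origin on the bench top; z up, y along the vise from crank to fixed jaw, x across. Bed plate 110 mm wide, y -205 to +115 mm, top at z 25 mm. The fixed jaw's gripping face is at y +90 mm; the space before it is about 120 to 132 mm long at the start, open at both sides. Gearbox with the crank at y -155 mm, 70 x 70 mm, top at z 60 mm.
- fixed_jaw: The fixed jaw of the vise, 100 mm wide (x), 25 mm thick, its top 60 mm above the bed (85 mm above the bench). Its origin and axes are those of the vise itself, not its own middle.
- sliding_jaw: The sliding jaw, 100 mm wide (x), 30 mm thick, top 85 mm above the bench. Axes as the vise's; its gripping face (toward the fixed jaw) lies at y -42 mm in its own frame. Its origin coincides with the vise's at crank 0 and moves 4 mm along the vise's +y, toward the fixed jaw, per rad of crank.
- crank (a joint): Crank angle in rad, 0 to 2.8 at the start, limits -0.8 and 31; upright axis; grows when turned clockwise seen from above, which closes the jaw 4 mm per rad (25 mm a turn). At 0 the arm points along the vise's -x, at 1.57 along its +y. It takes 2 N at the knob to turn slowly, 5 N at 0.12 m/s, and stalls once the stack is tight; 10 to 15 N is firm. It stays where it is left.
- crank_knob (a point): Point on the axis of the upright wooden crank knob, at z 95 mm: a round grip 21 mm in diameter, z 70 to 110 mm above the bench, 50 mm from the crank's axis. It spins freely on its pin, so it can be held with the hand not turning and led round the circle. The crank arm below has its top at z 69 mm.
- crank_axis (a point): Point on the crank's upright axis of rotation at z = 95 mm, above the gearbox (vise x = 0, y = -155 mm).
- scrap: Short wooden offcut 60 x 90 x 19 mm (x, y, z), lying flat on the vise bed between the jaws at the start; origin: centre of its underside. 0.06 kg.
- blank_0: Wooden blank 65 x 140 x 19 mm (x, y, z), about 0.1 kg, all alike; 2 to 4 are there. Lies flat on the bench, length (y) roughly along the world's y; origin: centre of the broad face underneath at the start, z out of the other broad face. To be stood on either of its 65 x 19 mm ends, either face to the fixed jaw.
- blank_1: Wooden blank 65 x 140 x 19 mm (x, y, z), about 0.1 kg, all alike; 2 to 4 are there. Lies flat on the bench, length (y) roughly along the world's y; origin: centre of the broad face underneath at the start, z out of the other broad face. To be stood on either of its 65 x 19 mm ends, either face to the fixed jaw.
- blank_2: Wooden blank 65 x 140 x 19 mm (x, y, z), about 0.1 kg, all alike; 2 to 4 are there. Lies flat on the bench, length (y) roughly along the world's y; origin: centre of the broad face underneath at the start, z out of the other broad face. To be stood on either of its 65 x 19 mm ends, either face to the fixed jaw.
- blank_3: Wooden blank 65 x 140 x 19 mm (x, y, z), about 0.1 kg, all alike; 2 to 4 are there. Lies flat on the bench, length (y) roughly along the world's y; origin: centre of the broad face underneath at the start, z out of the other broad face. To be stood on either of its 65 x 19 mm ends, either face to the fixed jaw.
- tape_measure: Tape measure standing on the bench, 34 x 79 x 66 mm; a bystander. Origin: centre of its underside.
- masking_tape: Roll of masking tape lying flat, 100 mm across and 25 mm high; a bystander. Origin: centre of its underside.
There are look-alikes about, which are no part of the job. There is more than one size of the scrap; the one meant has the size given above.

How it is judged:
On the way, in this order (a step that is already met when the one before it is completed fails the run):
1. the short offcut is off the vise (height (world z) of scrap below 0.022 m and contact force between scrap and vise below 0.05 N), for 0.2 s.
2. every blank that is there stands on end on the vise bed between the jaws, let go (angle between the y axis of each of blank_0, blank_1, blank_2, blank_3 and the z axis of vise, either way round below 0.1 rad and angle between the z axis of each of blank_0, blank_1, blank_2, blank_3 and the y axis of vise, either way round below 0.2 rad and z of blank_0 in the frame of vise between 0.088 and 0.102 m and x of blank_0 in the frame of vise between -0.025 and 0.025 m and y of blank_0 in the frame of vise between -0.045 and 0.093 m and contact force between the fingers and blank_0 below 0.05 N and z of blank_1 in the frame of vise between 0.088 and 0.102 m and x of blank_1 in the frame of vise between -0.025 and 0.025 m and y of blank_1 in the frame of vise between -0.045 and 0.093 m and contact force between the fingers and blank_1 below 0.05 N and z of blank_2 in the frame of vise between 0.088 and 0.102 m and x of blank_2 in the frame of vise between -0.025 and 0.025 m and y of blank_2 in the frame of vise between -0.045 and 0.093 m and contact force between the fingers and blank_2 below 0.05 N and z of blank_3 in the frame of vise between 0.088 and 0.102 m and x of blank_3 in the frame of vise between -0.025 and 0.025 m and y of blank_3 in the frame of vise between -0.045 and 0.093 m and contact force between the fingers and blank_3 below 0.05 N), for 0.2 s.
At the end, for the whole second after the job is handed in: every blank present stands on end on the vise bed (upright to 0.05 rad, faces parallel to the jaws to 0.07 rad, within 25 mm of the middle of the jaws' width), the stack gripped with over 6 N at both jaws; the offcut rests on the bench, off the vise (all of step 1 and contact force between each of sliding_jaw, fixed_jaw and anything else above 6 N and linear speed of each of scrap, blank_0, blank_1, blank_2, blank_3 below 0.02 m/s and angle between the y axis of each of blank_0, blank_1, blank_2, blank_3 and the z axis of vise, either way round below 0.05 rad and angle between the z axis of each of blank_0, blank_1, blank_2, blank_3 and the y axis of vise, either way round below 0.07 rad and z of blank_0 in the frame of vise between 0.088 and 0.102 m and x of blank_0 in the frame of vise between -0.025 and 0.025 m and y of blank_0 in the frame of vise between -0.045 and 0.093 m and z of blank_1 in the frame of vise between 0.088 and 0.102 m and x of blank_1 in the frame of vise between -0.025 and 0.025 m and y of blank_1 in the frame of vise between -0.045 and 0.093 m and z of blank_2 in the frame of vise between 0.088 and 0.102 m and x of blank_2 in the frame of vise between -0.025 and 0.025 m and y of blank_2 in the frame of vise between -0.045 and 0.093 m and z of blank_3 in the frame of vise between 0.088 and 0.102 m and x of blank_3 in the frame of vise between -0.025 and 0.025 m and y of blank_3 in the frame of vise between -0.045 and 0.093 m); the robot touches nothing.
It fails at once if the tape measure is moved by more than 40 mm (distance of tape_measure from where it was at the start of the episode above 0.04 m).
It fails at once if the masking tape is moved by more than 40 mm (distance of masking_tape from where it was at the start of the episode above 0.04 m).
Of blank_0, blank_1, blank_2, blank_3 only 2 to 4 are there at a start; the rules pass over those that are not, and their reading is None.
At some moment in a run one of scrap may be knocked a few centimetres aside while the robot is not near it.
Once in a run the grip may slacken for a moment while it holds something.
It also fails if it takes over 200 s, if anything falls off the work surface, if the arm or the gripper's body presses on something with over 40 N, if the wrist force passes 120 N, or if a joint passes its speed limit or range.

## Working session

There is one attempt and no reset: what is moved stays moved. The work goes in short steps, Python scripts to look and compute and a tool call to move; the robot and the scene stay as the last step left them, time stands still between calls to the robot, and variables do not carry over. Pictures are saved under pics/ and viewed, at most 16 in all, crops included, and the job is handed in when it is done.

Besides the shell and the picture viewer there is one more tool, called after "Call:" as a command line: name --argument value ..., lists and objects as JSON in quotes. carry_out: Moves the arm, as the interface text tells. Its arguments: {"type":"object","properties":{"steps":{"type":"array","items":{"type":"array"}},"force":{"type":"number"}},"required":["steps"]}

```bash
mkdir -p pics; cat > h.py <<'E'
import numpy as np, cv2
from workcell import ctrl
def K(n):
    p=ctrl.camera_params(n); R=cv2.Rodrigues(np.array(p['rvec'],float))[0]; return p,R,np.array(p['tvec'],float)
def ray(n,u,v,z):
    p,R,t=K(n); c=-R.T@t; d=R.T@np.array([(u-p['cx'])/p['fx'],(v-p['cy'])/p['fy'],1]); return c+d*(z-c[2])/d[2]
def proj(n,P):
    p,R,t=K(n); q=R@np.array(P,float)+t; return np.array([p['fx']*q[0]/q[2]+p['cx'],p['fy']*q[1]/q[2]+p['cy']])
def snap(n,f,box=None,size=None):
    im=ctrl.camera(n)[:,:,::-1].copy(); cv2.imwrite('pics/raw_'+f,im)
    if box: im=im[box[1]:box[3],box[0]:box[2]]
    if size: im=cv2.resize(im,size,interpolation=cv2.INTER_CUBIC)
    cv2.imwrite('pics/'+f,im)
E
python3 - <<'E'
from h import *
for n in('top','side'):
    snap(n,n+'0.png',size=(800,600)); p,R,t=K(n); print(n,p['fx'],-R.T@t,R[2])
print(ctrl.get_state(),ctrl.finger_overhang)
E
```

```text
top 382.4515112113129 [0.3786034  0.05288639 1.55103364] [ 0.07805963 -0.00901054 -0.99690797]
side 355.05676480514444 [0.09761149 0.77020593 0.81529634] [ 0.3575766  -0.66707942 -0.65356256]
{'t': 0.1, 'joints': array([-1.55227426e+00,  1.81486992e-01,  1.60790617e+00,  7.84412582e-06,
        1.35376410e+00, -2.06298971e-01]), 'joint_velocities': array([ 0.00034632, -0.00190327, -0.00234968, -0.00025494, -0.00021743,
       -0.00145726]), 'joint_efforts': array([ 1.33122549e-04, -4.45875299e+01, -3.52237844e+01, -2.57224538e-04,
        4.10054796e-03,  7.05350828e-06]), 'ee_pos': array([ 0.12819698, -0.56004648,  0.24146372]), 'tool_rot': array([-3.12021788e+00, -3.52227499e-01, -2.42266632e-04]), 'ft_force': array([-0.12532771,  0.43556947, -0.22051072]), 'moment': array([-0.05097096,  0.02658686, -0.00639333]), 'grip_force': 0.0, 'opening': 0.997844697050758} 0.011
```

View pics/top0.png

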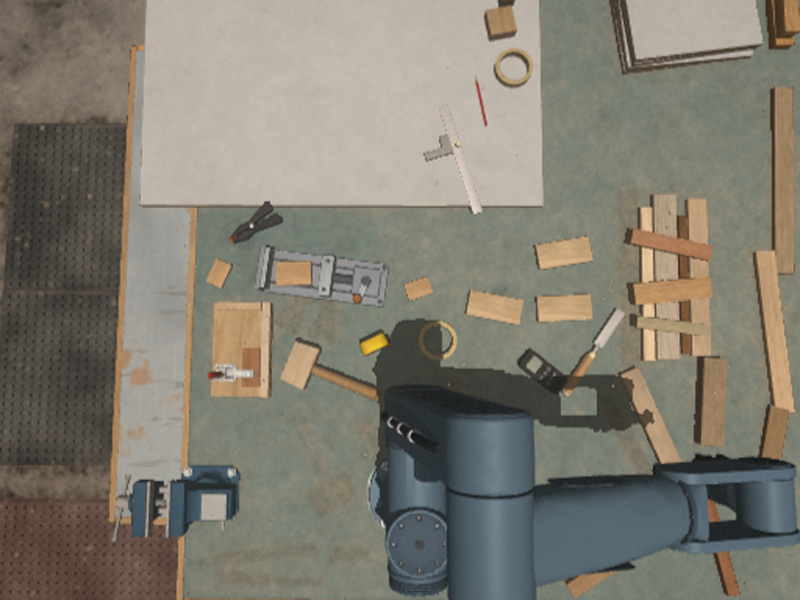

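View pics/side0.png

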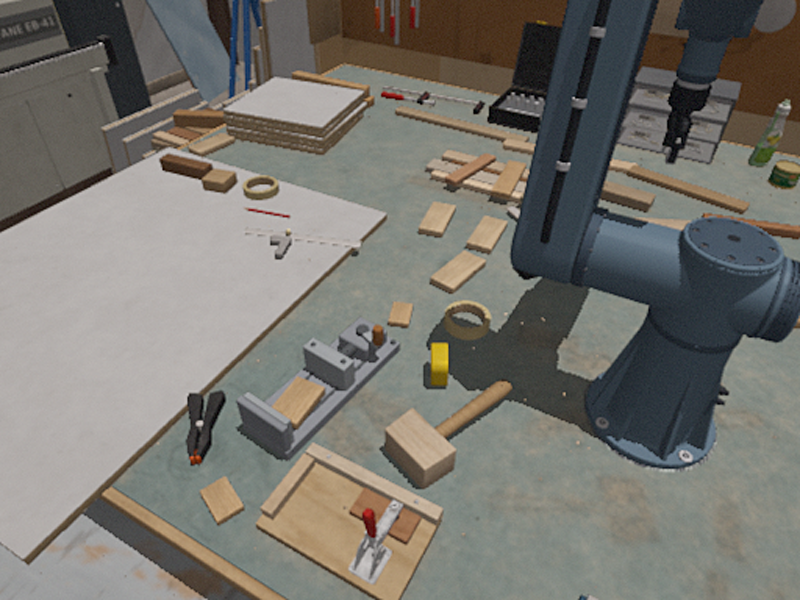

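The top view shows the vise at about (322,275), the scrap candidate on its bed at (294,272), and look-alike small pieces at (219,273) and (418,288). Three blanks lie at (564,252), (495,306) and (564,307). The tape measure is at (374,343) and the tape roll at (437,340). I'll measure these and enlarge the area.

```bash
python3 - <<'E'
from h import *
im=cv2.imread('pics/raw_top0.png')
hsv=cv2.cvtColor(im,cv2.COLOR_BGR2HSV)
m=cv2.inRange(hsv,(8,60,120),(25,200,255)); m[:, :125]=0
cs,_=cv2.findContours(m,cv2.RETR_EXTERNAL,cv2.CHAIN_APPROX_NONE)
for c in cs:
    if cv2.contourArea(c)<60: continue
    r=cv2.minAreaRect(c); b=cv2.boxPoints(r)
    if not(120<r[0][0]<400 and 130<r[0][1]<215): continue
    z=.044 if 170<r[0][0]<205 and r[0][1]<185 else .019
    P=np.array([ray('top',u,v,z)[:2] for u,v in b]); e1=P[1]-P[0]; e2=P[2]-P[1]
    L=e1 if np.linalg.norm(e1)>np.linalg.norm(e2) else e2
    if L[1]<0:L=-L
    print(np.round(np.array(r[0])*800/512),'c',P.mean(0).round(4),'size',np.round([np.linalg.norm(e1)*1e3,np.linalg.norm(e2)*1e3]),'yaw of long from +y ccw deg',np.degrees(np.arctan2(-L[0],L[1])).round(1))
c=im[150:202,156:256]; cv2.imwrite('pics/vise0.png',cv2.resize(c,None,fx=8,fy=8,interpolation=cv2.INTER_CUBIC))
E
```

```text
[564. 307.] c [ 0.4734 -0.3897] size [140.  67.] yaw of long from +y ccw deg 3.6
[494. 307.] c [ 0.4726 -0.2098] size [ 67. 140.] yaw of long from +y ccw deg -9.9
[418. 288.] c [ 0.519  -0.0124] size [65. 46.] yaw of long from +y ccw deg 19.1
[293. 273.] c [0.5522 0.3047] size [91. 60.] yaw of long from +y ccw deg 0.6
[218. 272.] c [0.5536 0.5017] size [67. 45.] yaw of long from +y ccw deg 67.5
[564. 252.] c [ 0.6163 -0.3907] size [141.  68.] yaw of long from +y ccw deg 10.1
```

View pics/vise0.png

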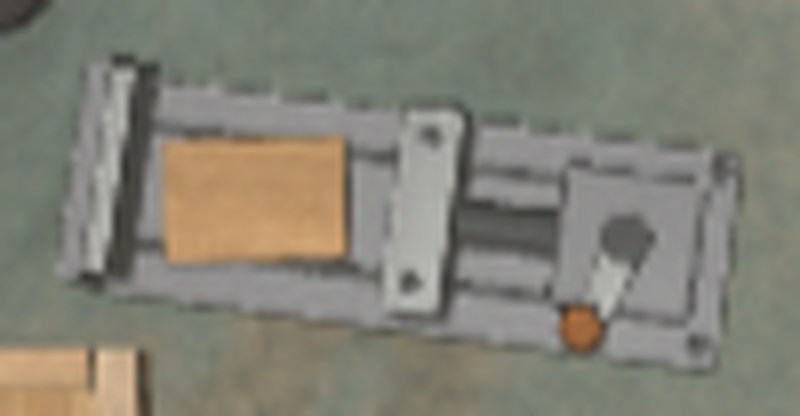

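```bash
python3 - <<'E'
from h import *
def P(u,v,z): return ray('top',156+u/8-.5+.06,150+v/8-.5+.06,z)[:2]
a,b=P(738,152,.025),P(712,368,.025); c,d=P(160,85,.025),P(120,290,.025)
dv=(c-a)/np.linalg.norm(c-a)+(d-b)/np.linalg.norm(d-b); dv/=np.linalg.norm(dv)
print('corners',a,b,'w',np.linalg.norm(a-b),'dirs',[np.degrees(np.arctan2(-(q-p)[0],(q-p)[1])) for p,q in((a,c),(b,d))])
e=(a-b); print('end-edge yaw',np.degrees(np.arctan2(e[1],e[0])))
th=np.arctan2(-dv[0],dv[1]); print('yaw',np.degrees(th),'orig from end',(a+b)/2+.205*dv)
s1,s2=P(405,108,.085),P(383,312,.085); e=s1-s2;print('jaw yaw',np.degrees(np.arctan2(e[1],e[0])),np.linalg.norm(e),'mid',(s1+s2)/2)
h=P(628,238,.072); k=P(582,328,.11); print('hub',h,'orig',h+.155*dv,'knob',k)
O=((a+b)/2+.205*dv+h+.155*dv)/2
R=np.array([[np.cos(th),-np.sin(th)],[np.sin(th),np.cos(th)]])
print('O',O);print('knob rel axis',R.T@(k-h),'jaw face y',(R.T@((s1+s2)/2-O)),'scrap',R.T@(np.array([.5522,.3047])-O))
E
```

```text
corners [0.58091918 0.06645273] [0.47209885 0.07826595] w 0.10945965944373853 dirs [np.float64(-6.045511075921591), np.float64(-6.943738721500803)]
end-edge yaw -6.195601270865766
yaw -6.494624898711197 orig from end [0.54969657 0.27604375]
jaw yaw -4.998232450968566 0.09923907336142812 mid [0.54319776 0.23115791]
hub [0.532048   0.11899096] orig [0.54958005 0.27299624] knob [0.48518688 0.13841279]
O [0.54963831 0.27452   ]
knob rel axis [-0.04875719  0.01399673] jaw face y [-0.00149453 -0.0438123 ] scrap [-0.00086841  0.03027607]
```

Call:
carry_out --steps '[[[4,3.25,0],[0,0,0.084],100],[[4,3.25,0],[0,0,0.084],100],[[4,3.25,0],[0,0,0.084],100],[[4,3.25,0],[0,0,0.084],100],[[4,3.25,0],[0,0,0.084],100],[[4,3.25,0],[0,0,0.084],100],[[4,3.25,0],[0,0,0.084],100],[[4,3.25,0],[0,0,0.084],100]]' --force 60

```text
t: 1.1
ee_pos: [0.4492, -0.2991, 0.242]
tool_rot: [-2.829, -1.366, 0.0]
ft_force: [-0.6, -0.5, 0.3]
opening: 1.003
grip_force: 0.0
```

Call:
carry_out --steps '[[[1.2,6,0],[0,0,0.084],100],[[1.3,6,0],[0,0,0.084],100],[[1.3,6,0],[0,0,0.084],100],[[1.3,6,0],[0,0,0.084],100],[[1.3,6,0],[0,0,0.084],100],[[1.3,6,0],[0,0,0.084],100],[[1.3,6,0],[0,0,0.084],100],[[1.3,6,0],[0,0,0.084],100]]'

```text
t: 2.1
ee_pos: [0.5511, 0.1815, 0.242]
tool_rot: [-2.22, -2.222, 0.001]
ft_force: [1.2, -1.4, -0.2]
opening: 0.998
grip_force: 0.0
```

```bash
cat >> h.py <<'E'
def rects(im,z=.019,amin=60):
    m=cv2.inRange(cv2.cvtColor(im,cv2.COLOR_BGR2HSV),(8,60,120),(25,200,255))
    for c in cv2.findContours(m,cv2.RETR_EXTERNAL,cv2.CHAIN_APPROX_NONE)[0]:
        if cv2.contourArea(c)<amin: continue
        r=cv2.minAreaRect(c); b=cv2.boxPoints(r)
        P=np.array([ray('top',u,v,z)[:2] for u,v in b]); e=[P[1]-P[0],P[2]-P[1]]; n=[np.linalg.norm(q)*1e3 for q in e]
        L=e[int(np.argmax(n))]; L=L if L[1]>0 else -L
        if max(n)<200: print(np.round(np.array(r[0])),'c',P.mean(0).round(4),np.round(n),'yaw',np.degrees(np.arctan2(-L[0],L[1])).round(1))
E
python3 - <<'E'
from h import *
snap('top','top1.png',size=(800,600)); rects(cv2.imread('pics/raw_top1.png'))
E
```

```text
[115. 362.] c [-0.1789  0.5713] [154.  16.] yaw 89.8
[ 89. 239.] c [0.2957 0.6938] [51. 61.] yaw -78.2
[183. 236.] c [0.3104 0.3216] [71. 26.] yaw 84.7
[371. 238.] c [ 0.3062 -0.4268] [127.  22.] yaw 55.7
[239. 220.] c [0.3745 0.1014] [68. 34.] yaw 27.1
[280. 218.] c [ 0.3862 -0.0643] [ 96. 100.] yaw -89.9
[361. 197.] c [ 0.473 -0.39 ] [140.  67.] yaw 3.4
[316. 196.] c [ 0.4726 -0.2099] [ 67. 140.] yaw -10.2
[267. 184.] c [ 0.519  -0.0124] [65. 46.] yaw 19.1
[139. 174.] c [0.5536 0.5017] [67. 45.] yaw 67.5
[361. 161.] c [ 0.6163 -0.3907] [141.  68.] yaw 10.1
[328.  42.] c [ 1.1146 -0.2627] [96. 94.] yaw 0.8
[321.  12.] c [ 1.2416 -0.2303] [72. 71.] yaw 12.6
[506.  10.] c [ 1.2663 -1.0125] [38. 83.] yaw 87.5
```

View pics/top1.png

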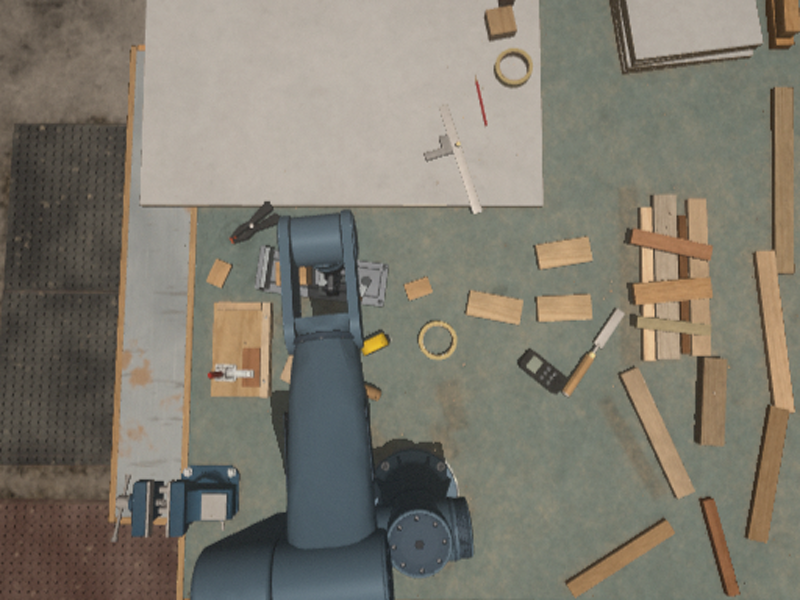

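The picture shows only three blanks, and nothing was hidden behind the arm. The piece on the bed (294,272) measures 91x60 mm, so it is the scrap. The ones at (219,273) and (418,288) measure about 66x45 mm and are look-alikes.

Call:
carry_out --steps '[[[0.0,6,0],[0,0,0],100],[[0.1,6.1,0],[0,0,0],100],[[0,0.2,-4],[0,0,0],100],[[0,0,-5],[0,0,0],100],[[0,0,-5],[0,0,0],100],[[0,0,-4],[0,0,0],100],[[0,0,-1.5],[0,0,0],100],[[0,0,-0.9],[0,0,0],100]]'

```text
t: 3.15
ee_pos: [0.5524, 0.3025, 0.0381]
tool_rot: [-2.224, -2.219, 0.0]
ft_force: [0.6, 0.7, 0.6]
opening: 1.0
grip_force: 0.0
```

Call:
carry_out --steps '[[[0,0,0],[0,0,0],40],[[0,0,0],[0,0,0],40],[[0,0,0],[0,0,0],40],[[0,0,0],[0,0,0],40],[[0,0,1],[0,0,0],40],[[0,0,3],[0,0,0],40],[[0,0,5],[0,0,0],40],[[0,0,5],[0,0,0],40]]'

```text
t: 4.15
ee_pos: [0.5517, 0.3023, 0.1799]
tool_rot: [-2.223, -2.219, 0.001]
ft_force: [0.7, 0.5, 0.2]
opening: 0.684
grip_force: 64.0
```

Call:
carry_out --steps '[[[1,-4,0],[0,0,0],40],[[1.3,-5.5,0],[0,0,0],40],[[1.3,-5.5,0],[0,0,0],40],[[1.3,-5.5,0],[0,0,0],40],[[1.3,-5.5,0],[0,0,0],40],[[1.3,-5.5,-2],[0,0,0],40],[[1.3,-5.5,-4],[0,0,0],40],[[0,0,-4],[0,0,0],40]]'

```text
t: 5.15
ee_pos: [0.6403, -0.0668, 0.0826]
tool_rot: [2.227, 2.211, 0.002]
ft_force: [0.1, 1.0, -1.9]
opening: 0.683
grip_force: 64.0
```

Call:
carry_out --steps '[[[0,0,-4],[0,0,0],40],[[0,0,-2],[0,0,0],40],[[0,0,-0.6],[0,0,0],40],[[0,0,0],[0,0,0],40],[[0,0,0],[0,0,0],100],[[0,0,0],[0,0,0],100],[[0,0,0],[0,0,0],100],[[0,0,2],[0,0,0],100]]'

```text
t: 6.15
ee_pos: [0.6374, -0.0618, 0.0353]
tool_rot: [-2.221, -2.217, 0.003]
ft_force: [0.2, 0.0, 1.0]
opening: 1.002
grip_force: 0.0
```

Call:
carry_out --steps '[[[0,0,5],[0,0,0],100],[[0,0,5],[0,0,0],100],[[-3,-2,0],[-0.15,0,0],100],[[-4,-2,0],[-0.15,0,0],100],[[-4,-2,0],[-0.15,0,0],100],[[-4,-3,0],[-0.16,0,0],100],[[0,0,0],[0,0,-0.17],100],[[0,0,0],[0,0,0],100]]'

```text
t: 7.15
ee_pos: [0.4904, -0.1524, 0.1377]
tool_rot: [2.046, 1.721, -0.64]
ft_force: [0.0, -0.9, 1.1]
opening: 1.002
grip_force: 0.0
```

```bash
python3 - <<'E'
from h import *
s=ctrl.get_state(); print(s['ee_pos'],s['joints'].round(2)); print(cv2.Rodrigues(s['tool_rot'])[0].round(3))
snap('side','side1.png',size=(800,600)); snap('top','t2.png'); rects(cv2.imread('pics/raw_t2.png'))
E
```

```text
[ 0.49041726 -0.15240705  0.1376533 ] [-0.19  0.27  1.86 -0.69  1.11  0.34]
[[ 0.141  0.985 -0.094]
 [ 0.807 -0.17  -0.565]
 [-0.573  0.004 -0.82 ]]
[115. 362.] c [-0.1789  0.5711] [154.  17.] yaw -89.8
[ 89. 239.] c [0.2957 0.6938] [51. 61.] yaw -78.2
[371. 238.] c [ 0.3065 -0.4264] [127.  23.] yaw 55.7
[195. 224.] c [0.3574 0.2757] [30. 66.] yaw -17.8
[284. 219.] c [ 0.3785 -0.0809] [100.  62.] yaw 64.9
[361. 196.] c [ 0.4734 -0.3901] [137.  69.] yaw 0.6
[317. 196.] c [ 0.472  -0.2132] [ 66. 134.] yaw -10.8
[140. 174.] c [0.5531 0.5014] [66. 45.] yaw 65.3
[361. 161.] c [ 0.6166 -0.3903] [140.  67.] yaw 10.1
[279. 154.] c [ 0.6405 -0.0592] [89. 61.] yaw 0.6
[328.  42.] c [ 1.1146 -0.2627] [96. 94.] yaw 0.8
[321.  13.] c [ 1.2412 -0.2304] [72. 72.] yaw -79.4
[506.  10.] c [ 1.2663 -1.0125] [38. 83.] yaw 87.5
```

View pics/side1.png

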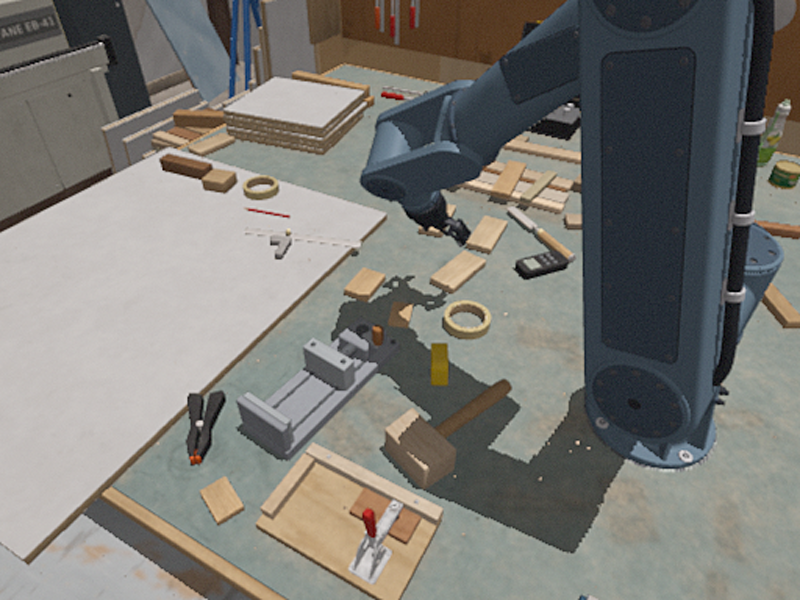

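Call:
carry_out --steps '[[[-0.9,-1.0,-3],[0,0,0],100],[[0,0,-4],[0,0,0],100],[[0,0,-2.5],[0,0,0],100],[[0,0,-1.5],[0,0,0],100],[[0,0,-0.7],[0,0,0],100],[[0,0,0],[0,0,0],100]]'

```text
t: 8.0
ee_pos: [0.4804, -0.1623, 0.0196]
tool_rot: [2.047, 1.722, -0.643]
ft_force: [0.3, 0.1, 0.1]
opening: 0.999
grip_force: 0.0
```

Call:
carry_out --steps '[[[0,0,-0.2],[0,0,0],100],[[0,0,0],[0,0,0],50],[[0,0,0],[0,0,0],50],[[0,0,0],[0,0,0],50],[[0,0,0],[0,0,0],50],[[0,0,1.0],[0,0,0],50],[[0,0,2],[0,0,0],50],[[0,0,3],[0,0,0],50]]' --force 80

```text
t: 9.0
ee_pos: [0.4791, -0.162, 0.0774]
tool_rot: [2.048, 1.724, -0.645]
ft_force: [0.6, 0.8, -0.6]
opening: 0.732
grip_force: 87.0
```

Call:
carry_out --steps '[[[0,0,5],[0,0,0],50],[[0,0,6],[0,0,0],50],[[0,0,5],[0.17,-0.03,0],50],[[0,3,4],[0.17,-0.03,0],50],[[0,4,0],[0.17,-0.03,0],50],[[0,4,0],[0.17,-0.03,0],50],[[0,4,0],[0.17,-0.03,0],50],[[0,4,0],[0.17,-0.03,0],50]]'

```text
t: 10.0
ee_pos: [0.48, 0.0289, 0.2784]
tool_rot: [-2.166, -1.821, -0.479]
ft_force: [0.1, 0.2, -1.9]
opening: 0.725
grip_force: 87.2
```

```bash
cat > st.py <<'E'
from h import *
s=ctrl.get_state(); R=cv2.Rodrigues(s['tool_rot'])[0]; print(s['ee_pos'].round(4),s['joints'].round(2),s['ft_force'].round(1)); 
y=np.array([np.cos(.108),-np.sin(.108),0]); z=np.array([.108*.8175,.994*.8175,-.576]); z/=np.linalg.norm(z); T=np.c_[np.cross(y,z),y,z]
print('turn to place',cv2.Rodrigues(T@R.T)[0].ravel().round(3))
c,q=np.cos(-.108),np.sin(-.108); p=np.array([[c,q],[-q,c]])@(s['ee_pos'][:2]-[.5496,.2745]); print('vise xy',p.round(4))
E
python3 st.py
```

```text
[0.48   0.0289 0.2784] [-0.47 -0.08  1.86  0.41  1.49 -0.35] [ 0.1  0.2 -1.9]
turn to place [ 0.522 -0.068  0.065]
vise xy [-0.0428 -0.2517]
```

Call:
carry_out --steps '[[[1.3,5.2,0],[0.13,-0.017,0.016],50],[[1.3,5.2,0],[0.13,-0.017,0.016],50],[[1.3,5.2,0],[0.13,-0.017,0.016],50],[[1.3,5.2,0],[0.13,-0.017,0.016],50],[[1.3,5.2,0],[0,0,0],50],[[1.2,5.3,0],[0,0,0],50],[[0,0,0],[0,0,0],50],[[0,0,0],[0,0,0],50]]'

```text
t: 11.0
ee_pos: [0.5563, 0.3409, 0.2771]
tool_rot: [-1.752, -1.572, -0.898]
ft_force: [-0.2, 0.2, -0.8]
opening: 0.727
grip_force: 88.1
```

```bash
python3 st.py;  python3 - <<'E'
from h import *
snap('side','side2.png',(120,110,360,300),(800,600))
E
```

```text
[0.5563 0.3409 0.2771] [-0.05  0.2   1.78  1.01  1.29 -0.31] [-0.2  0.2 -0.8]
turn to place [ 0.007 -0.003 -0.001]
vise xy [-0.0005  0.0667]
```

View pics/side2.png

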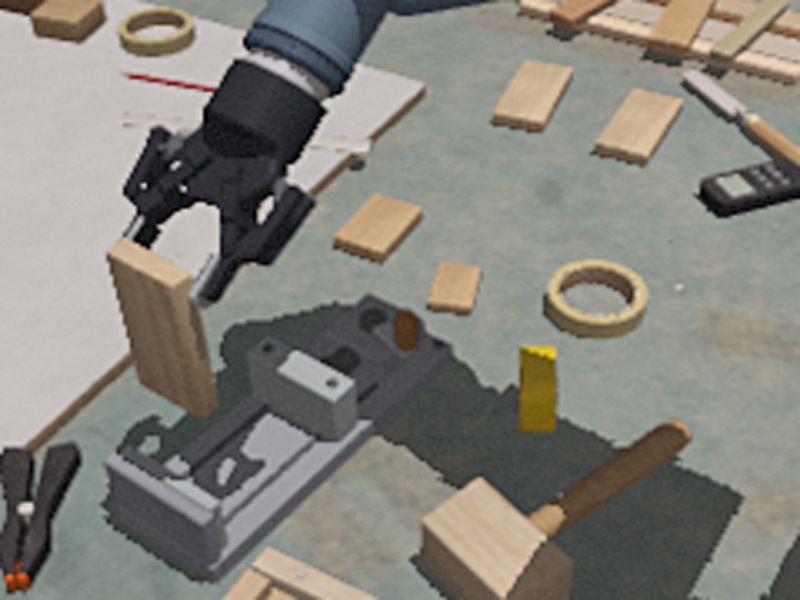

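The blank hangs upright above the vise. Its top edge runs from (108,255) to (190,290) and its bottom edge from (140,378) to (212,415). I'll compare this with the predicted corners before lowering.

```bash
python3 - <<'E'
from h import *
vx=np.array([np.cos(.108),-np.sin(.108)]); vy=np.array([np.sin(.108),np.cos(.108)]); O=np.array([.5496,.2745])
for z in(.2993,.1593):
  for y in(.065,.084):
    for x in(-.0325,.0325):
      q=O+vx*x+vy*y; u=proj('side',[*q,z]); print(x,y,z,((u-[120,110])*[800/240,600/190]).round())
E
```

```text
-0.0325 0.065 0.2993 [191. 272.]
0.0325 0.065 0.2993 [122. 237.]
-0.0325 0.084 0.2993 [170. 287.]
0.0325 0.084 0.2993 [100. 251.]
-0.0325 0.065 0.1593 [217. 408.]
0.0325 0.065 0.1593 [154. 372.]
-0.0325 0.084 0.1593 [198. 423.]
0.0325 0.084 0.1593 [135. 386.]
```

Call:
carry_out --steps '[[[0.05,0.1,-4],[0,0,0],50],[[0,0,-4],[0,0,0],50],[[0,0,-3],[0,0,0],50],[[0,0,-1.2],[0,0,0],50],[[0,0,-0.6],[0,0,0],50],[[0,0,-0.3],[0,0,0],50],[[0,0,0],[0,0,0],50]]'

```text
t: 11.92
ee_pos: [0.558, 0.3417, 0.1471]
tool_rot: [-1.753, -1.571, -0.9]
ft_force: [-0.1, -0.3, -1.2]
opening: 0.733
grip_force: 88.2
```

Call:
carry_out --steps '[[[0,0,-0.25],[0,0,0],50],[[0,0,-0.1],[0,0,0],50],[[0,0,0],[0,0,0],50]]'

```text
t: 12.3
ee_pos: [0.5574, 0.3419, 0.1427]
tool_rot: [-1.753, -1.57, -0.899]
ft_force: [-1.0, 0.2, -1.1]
opening: 0.726
grip_force: 88.2
```

Call:
carry_out --steps '[[[0,0,-0.1],[0,0,0],50],[[0,0,-0.1],[0,0,0],50],[[0,0,0],[0,0,0],50]]'

```text
t: 12.68
ee_pos: [0.5576, 0.342, 0.1413]
tool_rot: [-1.752, -1.569, -0.9]
ft_force: [-0.3, -1.2, 3.0]
opening: 0.729
grip_force: 88.5
```

Call:
carry_out --steps '[[[0,0,0],[0,0,0],85],[[0,0,0],[0,0,0],100],[[0,0,0],[0,0,0],100],[[-0.2,-1.6,1.1],[0,0,0],100],[[-0.4,-3.2,2.3],[0,0,0],100],[[-0.4,-3.2,4],[0,0,0],100],[[0,-4,4],[0,0,0],100]]'

```text
t: 13.55
ee_pos: [0.5466, 0.2203, 0.2562]
tool_rot: [-1.753, -1.57, -0.898]
ft_force: [1.0, 0.0, 0.0]
opening: 1.003
grip_force: 0.0
```

```bash
python3 st.py;  python3 - <<'E'
from h import *
snap('side','side3.png',(120,160,280,290),(800,600)); snap('top','t3.png'); rects(cv2.imread('pics/raw_t3.png'))
E
```

```text
[0.5466 0.2203 0.2562] [-0.28  0.2   1.84  0.94  1.44 -0.48] [1. 0. 0.]
turn to place [ 0.007 -0.004  0.   ]
vise xy [ 0.0029 -0.0543]
[115. 362.] c [-0.1789  0.571 ] [154.  17.] yaw -89.7
[ 89. 239.] c [0.2957 0.6938] [51. 61.] yaw -78.2
[371. 238.] c [ 0.3062 -0.4268] [127.  22.] yaw 55.7
[191. 233.] c [0.3229 0.2885] [106.  66.] yaw 69.4
[361. 197.] c [ 0.4732 -0.3898] [140.  67.] yaw 3.6
[140. 174.] c [0.5531 0.5014] [66. 45.] yaw 65.3
[171. 169.] c [0.577 0.377] [74. 21.] yaw 85.3
[361. 161.] c [ 0.6163 -0.3904] [140.  68.] yaw 10.1
[328.  42.] c [ 1.1146 -0.2627] [96. 94.] yaw 0.8
[321.  13.] c [ 1.2412 -0.2304] [72. 72.] yaw -79.4
[506.  10.] c [ 1.2663 -1.0125] [38. 83.] yaw 87.5
```

View pics/side3.png

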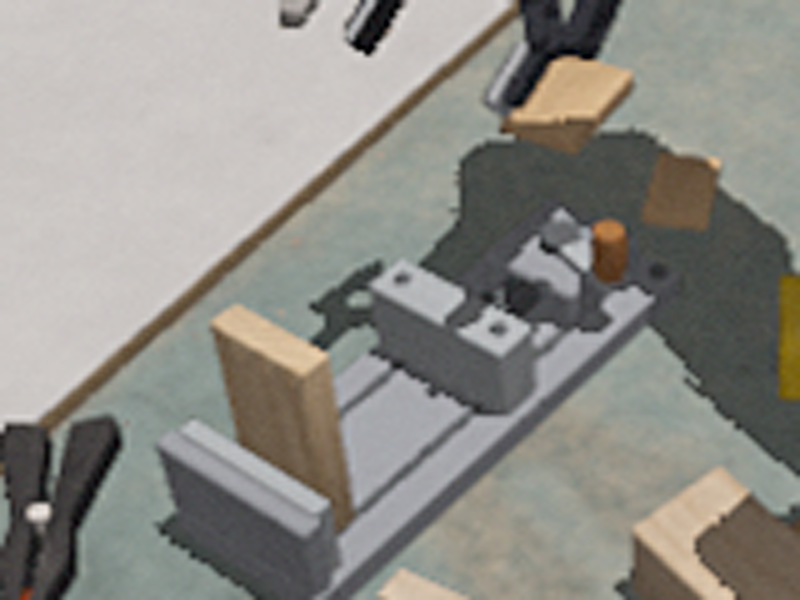

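The first blank stands upright on the bed near the fixed jaw, with its top edge from (215,320) to (325,365) and its foot at about (345,520). I'll fetch the second one now.

Call:
carry_out --steps '[[[-0.7,-5.6,0],[-0.173,0.019,0],100],[[-0.7,-5.6,0],[-0.173,0.019,0],100],[[-0.7,-5.6,0],[-0.173,0.019,0],100],[[-0.8,-5.6,0],[-0.173,0.019,0],100],[[-0.8,-5.6,0],[-0.173,0.019,0],100],[[-0.8,-5.6,0],[-0.173,0.019,0],100],[[-0.8,-5.6,0],[-0.173,0.019,0],100],[[-0.8,-5.6,0],[-0.173,0.019,0],100]]'

```text
t: 14.65
ee_pos: [0.4859, -0.2281, 0.2555]
tool_rot: [2.091, 1.869, -0.477]
ft_force: [0.0, -0.1, -1.0]
opening: 0.999
grip_force: 0.0
```

Call:
carry_out --steps '[[[-0.8,-5.6,-2],[-0.18,0.02,0],100],[[-0.7,-5.6,-2],[0,0,0.171],100],[[0,0,-3],[0,0,0],100],[[0,0,-3],[0,0,0],100],[[0,0,0],[0,0,0],100]]'

```text
t: 15.28
ee_pos: [0.4689, -0.3375, 0.1518]
tool_rot: [1.807, 1.917, -0.585]
ft_force: [-0.0, 0.4, -0.5]
opening: 1.0
grip_force: 0.0
```

```bash
cat >> h.py <<'E'
def pick(cx,cy,deg):
    a=np.radians(deg); L=np.array([-np.sin(a),np.cos(a)]); y=np.array([np.cos(a),np.sin(a),0]); s,c=np.sin(np.radians(35)),np.cos(np.radians(35))
    z=np.array([*(-s*L),-c]); T=np.c_[np.cross(y,z),y,z]; st=ctrl.get_state(); R=cv2.Rodrigues(st['tool_rot'])[0]
    g=np.array([cx,cy])+L*.048; print(st['ee_pos'].round(4),'go cm',((np.array([*g,.0176])-st['ee_pos'])*100).round(2),'turn',cv2.Rodrigues(T@R.T)[0].ravel().round(3),st['joints'].round(2))
E
python3 -c "
from h import *
pick(.4732,-.3898,3.5)"
```

```text
[ 0.4689 -0.3375  0.1518] go cm [  0.14  -0.44 -13.42] turn [ 0.009 -0.006  0.004] [-0.58  0.18  1.94 -0.74  0.77 -0.16]
```

Call:
carry_out --steps '[[[0.1,-0.4,-5],[0,0,0],100],[[0,0,-4],[0,0,0],100],[[0,0,-2.5],[0,0,0],100],[[0,0,-1.5],[0,0,0],100],[[0,0,-0.4],[0,0,0],100],[[0,0,0],[0,0,0],100]]'

```text
t: 16.02
ee_pos: [0.4731, -0.3426, 0.0219]
tool_rot: [1.802, 1.912, -0.582]
ft_force: [0.3, 0.4, -0.3]
opening: 1.001
grip_force: 0.0
```

Call:
carry_out --steps '[[[0,0,0],[0,0,0],50],[[0,0,0],[0,0,0],50],[[0,0,0],[0,0,0],50],[[0,0,0],[0,0,0],50],[[0,0,1],[0,0,0],50],[[0,0,3],[0,0,0],50],[[0,0,5],[0,0,0],50],[[0,0,5],[0,0,0],50]]'

```text
t: 17.02
ee_pos: [0.4721, -0.3418, 0.1623]
tool_rot: [1.803, 1.914, -0.581]
ft_force: [-0.4, -1.0, -0.9]
opening: 0.707
grip_force: 86.3
```

Call:
carry_out --steps '[[[0,2,5],[0,0,0],50],[[0,3,5],[0.173,0.011,0],50],[[0.8,5,2],[0.173,0.011,0],50],[[0.8,5.5,0],[0.173,0.011,0],50],[[0.8,5.5,0],[0.173,0.011,0],50],[[0.8,5.5,0],[0.173,0.011,0],50],[[0.8,5.5,0],[0.173,0.011,0],50],[[0.8,5.5,0],[0.173,0.011,0],50]]'

```text
t: 18.02
ee_pos: [0.521, 0.0343, 0.2822]
tool_rot: [-1.816, -1.933, -0.555]
ft_force: [0.6, 0.8, -2.7]
opening: 0.704
grip_force: 86.6
```

Call:
carry_out --steps '[[[0.8,5.5,0],[0.173,0.011,0],50],[[0.8,5.5,0],[0.173,0.011,0],50],[[0.8,5.5,0],[0,0,-0.169],50],[[0.8,5.5,0],[0,0,0],50],[[0.2,5,0],[0,0,0],50],[[0,0,0],[0,0,0],50],[[0,0,0],[0,0,0],50]]'

```text
t: 18.9
ee_pos: [0.5542, 0.3029, 0.281]
tool_rot: [-1.758, -1.582, -0.886]
ft_force: [-0.0, -0.5, -0.5]
opening: 0.705
grip_force: 87.2
```

```bash
python3 st.py; python3 - <<'E'
from h import *
snap('side','side4.png',(120,100,320,250),(800,600))
E
```

```text
[0.5542 0.3029 0.281 ] [-0.12  0.18  1.79  0.97  1.35 -0.34] [-0.  -0.5 -0.5]
turn to place [ 0.02  -0.006 -0.005]
vise xy [0.0015 0.0287]
```

View pics/side4.png

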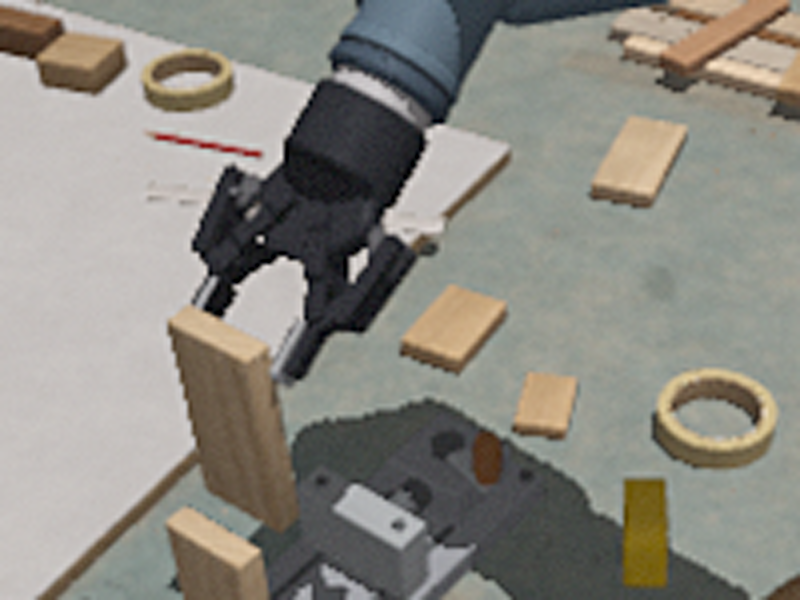

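The second blank hangs upright from (170,320) to (295,530), clear of the first one, whose top is at about (215,545). I'll lower it.

Call:
carry_out --steps '[[[-0.1,0.6,-3],[0.02,-0.006,-0.005],50],[[0,0,-4],[0,0,0],50],[[0,0,-3.5],[0,0,0],50],[[0,0,-2],[0,0,0],50],[[0,0,-0.8],[0,0,0],50],[[0,0,0],[0,0,0],50]]'

```text
t: 19.7
ee_pos: [0.554, 0.3084, 0.1481]
tool_rot: [-1.749, -1.565, -0.907]
ft_force: [1.0, -0.0, -0.8]
opening: 0.71
grip_force: 87.2
```

Call:
carry_out --steps '[[[0,0,-0.15],[0,0,0],50],[[0,0,-0.15],[0,0,0],50],[[0,0,-0.1],[0,0,0],50],[[0,0,0],[0,0,0],50]]'

```text
t: 20.2
ee_pos: [0.5534, 0.3089, 0.1438]
tool_rot: [-1.748, -1.566, -0.906]
ft_force: [-0.4, -0.2, -1.1]
opening: 0.705
grip_force: 87.2
```

Call:
carry_out --steps '[[[0,0,-0.1],[0,0,0],50],[[0,0,-0.1],[0,0,0],50],[[0,0,0],[0,0,0],50]]'

```text
t: 20.58
ee_pos: [0.5534, 0.3088, 0.1416]
tool_rot: [-1.748, -1.566, -0.906]
ft_force: [-0.6, -0.3, -0.6]
opening: 0.707
grip_force: 87.2
```

Call:
carry_out --steps '[[[0,0,-0.1],[0,0,0],50],[[0,0,0],[0,0,0],50]]'

```text
t: 20.82
ee_pos: [0.5535, 0.3089, 0.1409]
tool_rot: [-1.748, -1.566, -0.907]
ft_force: [-0.8, 0.1, 1.1]
opening: 0.709
grip_force: 87.3
```

Call:
carry_out --steps '[[[0,0,-0.08],[0,0,0],50],[[0,0,0],[0,0,0],85],[[0,0,0],[0,0,0],100],[[0,0,0],[0,0,0],100],[[-0.2,-1.6,1.1],[0,0,0],100],[[-0.4,-3.2,2.3],[0,0,0],100],[[-0.4,-3.2,4],[0,0,0],100],[[0,-4,4],[0,0,0],100]]'

```text
t: 21.82
ee_pos: [0.5426, 0.1872, 0.2554]
tool_rot: [-1.749, -1.566, -0.905]
ft_force: [1.5, -0.4, -0.6]
opening: 0.997
grip_force: 0.0
```

```bash
python3 - <<'E'
from h import *
snap('side','side5.png',(120,160,280,290),(800,600)); snap('top','t5.png'); rects(cv2.imread('pics/raw_t5.png'))
print('165:');rects(cv2.imread('pics/raw_t5.png')[:,:],z=.165)
E
python3 st.py
```

```text
[115. 362.] c [-0.1789  0.571 ] [154.  17.] yaw -89.7
[ 91. 240.] c [0.2905 0.6862] [65. 47.] yaw 41.9
[371. 238.] c [ 0.3065 -0.4264] [127.  23.] yaw 55.7
[188. 229.] c [0.3371 0.3012] [117.  59.] yaw 44.4
[140. 174.] c [0.5531 0.5014] [66. 45.] yaw 65.3
[178. 171.] c [0.5709 0.3474] [71. 22.] yaw 85.8
[171. 169.] c [0.5769 0.3759] [74. 21.] yaw 85.3
[361. 161.] c [ 0.6162 -0.3908] [141.  68.] yaw 11.0
[328.  42.] c [ 1.1146 -0.2627] [96. 94.] yaw 0.8
[321.  13.] c [ 1.2412 -0.2304] [72. 72.] yaw -79.4
[506.  10.] c [ 1.2663 -1.0125] [38. 83.] yaw 87.5
165:
[115. 362.] c [-0.1258  0.5216] [139.  15.] yaw -89.7
[ 91. 240.] c [0.2989 0.6258] [59. 43.] yaw 41.9
[371. 238.] c [ 0.3134 -0.3807] [115.  21.] yaw 55.7
[188. 229.] c [0.3411 0.2776] [106.  53.] yaw 44.4
[140. 174.] c [0.5364 0.4587] [60. 41.] yaw 65.3
[178. 171.] c [0.5526 0.3193] [64. 20.] yaw 85.8
[171. 169.] c [0.558  0.3451] [67. 19.] yaw 85.3
[361. 161.] c [ 0.5936 -0.3485] [127.  61.] yaw 11.0
[328.  42.] c [ 1.0444 -0.2326] [87. 85.] yaw 0.8
[321.  13.] c [ 1.159  -0.2034] [65. 65.] yaw -79.4
[506.  10.] c [ 1.1817 -0.9109] [34. 75.] yaw 87.5
[0.5465 0.1843 0.259 ] [-0.35  0.2   1.84  0.92  1.48 -0.52] [ 0.5 -0.   1. ]
turn to place [0.003 0.008 0.006]
vise xy [ 0.0066 -0.09  ]
```

View pics/side5.png

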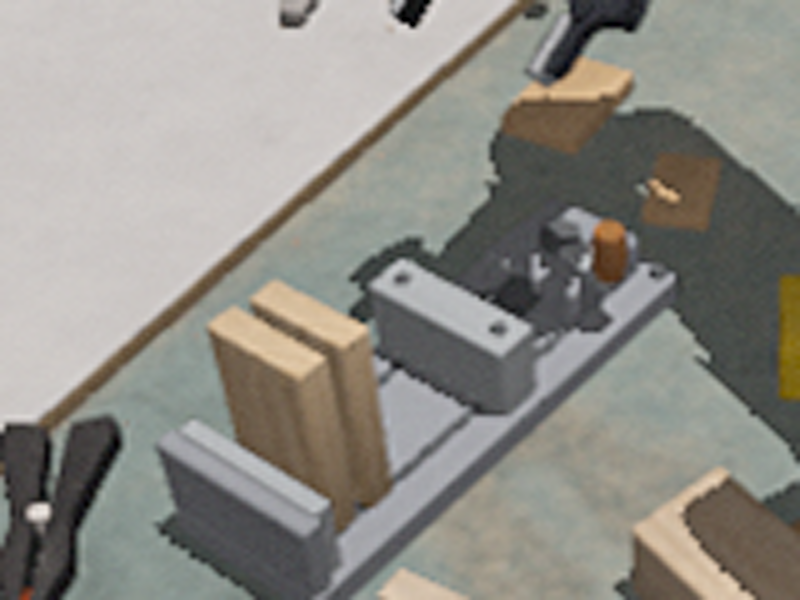

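Both blanks stand upright about 7 mm apart, with tops at (265,345) and (315,310). I'll fetch the third.

Call:
carry_out --steps '[[[0.6,-5.3,0],[-0.173,0.019,0],100],[[0.6,-5.3,0],[-0.173,0.019,0],100],[[0.6,-5.3,0],[-0.173,0.019,0],100],[[0.6,-5.3,0],[-0.173,0.019,0],100],[[0.6,-5.3,0],[-0.173,0.019,0],100],[[0.6,-5.3,0],[-0.173,0.019,0],100],[[0.6,-5.3,0],[-0.173,0.019,0],100],[[0.6,-5.3,0],[-0.173,0.019,0],100]]'

```text
t: 22.92
ee_pos: [0.5913, -0.2371, 0.2548]
tool_rot: [2.094, 1.874, -0.469]
ft_force: [-0.1, 0.4, -0.2]
opening: 1.002
grip_force: 0.0
```

Call:
carry_out --steps '[[[0.6,-5.3,-2],[-0.18,0.02,0],100],[[0.6,-5.2,-2],[0,0,0.144],100],[[0,0,-3],[0,0,0.144],100],[[0,0,-3],[0,0,0],100],[[0,0,0],[0,0,0],100]]'

```text
t: 23.55
ee_pos: [0.6006, -0.3397, 0.1504]
tool_rot: [1.684, 2.013, -0.538]
ft_force: [0.2, 0.9, 0.4]
opening: 1.002
grip_force: 0.0
```

```bash
python3 -c "
from h import *
snap('top','t6.png'); rects(cv2.imread('pics/raw_t6.png')[:,:],z=.019)
pick(.6163,-.3906,10.3)"
```

```text
[115. 362.] c [-0.1789  0.571 ] [154.  17.] yaw -89.7
[235. 250.] c [0.2546 0.1151] [24. 69.] yaw -22.5
[ 91. 240.] c [0.2904 0.686 ] [65. 48.] yaw 41.9
[371. 238.] c [ 0.3062 -0.4268] [127.  22.] yaw 55.7
[191. 233.] c [0.3214 0.2907] [109.  63.] yaw 69.4
[140. 174.] c [0.5531 0.5014] [66. 45.] yaw 65.3
[178. 170.] c [0.571  0.3484] [71. 23.] yaw 84.4
[171. 169.] c [0.5769 0.3757] [74. 21.] yaw 84.5
[367. 160.] c [ 0.6214 -0.417 ] [87. 67.] yaw 10.1
[274. 155.] c [ 0.6382 -0.0389] [49. 57.] yaw -89.8
[328.  42.] c [ 1.1146 -0.2627] [96. 94.] yaw 0.8
[321.  13.] c [ 1.2412 -0.2304] [72. 72.] yaw -79.4
[506.  10.] c [ 1.2663 -1.0125] [38. 83.] yaw 87.5
[ 0.6023 -0.3402  0.1528] go cm [  0.54  -0.32 -13.52] turn [ 0.004 -0.002  0.003] [-0.48  0.39  1.66 -0.68  0.81 -0.25]
```

Call:
carry_out --steps '[[[0.5,-0.3,-5],[0,0,0],100],[[0,0,-4],[0,0,0],100],[[0,0,-2.5],[0,0,0],100],[[0,0,-1.3],[0,0,0],100],[[0,0,-0.5],[0,0,0],100],[[0,0,0],[0,0,0],100]]'

```text
t: 24.35
ee_pos: [0.6093, -0.3436, 0.0222]
tool_rot: [1.679, 2.007, -0.534]
ft_force: [0.3, -0.9, -0.2]
opening: 0.999
grip_force: 0.0
```

Call:
carry_out --steps '[[[0,0,0],[0,0,0],50],[[0,0,0],[0,0,0],50],[[0,0,0],[0,0,0],50],[[0,0,0],[0,0,0],50],[[0,0,1],[0,0,0],50],[[0,0,3],[0,0,0],50],[[0,0,5],[0,0,0],50],[[0,0,5],[0,0,0],50]]'

```text
t: 25.35
ee_pos: [0.608, -0.3429, 0.1623]
tool_rot: [1.68, 2.009, -0.534]
ft_force: [0.2, -0.4, -1.1]
opening: 0.702
grip_force: 86.2
```

Call:
carry_out --steps '[[[0,2,5],[0,0,0],50],[[0,3,5],[0.171,0.031,0],50],[[-0.5,5,2],[0.171,0.031,0],50],[[-0.6,5.5,0],[0.171,0.031,0],50],[[-0.6,5.5,0],[0.171,0.031,0],50],[[-0.6,5.5,0],[0.171,0.031,0],50],[[-0.6,5.5,0],[0.171,0.031,0],50],[[-0.6,5.5,0],[0.171,0.031,0],50]]'

```text
t: 26.35
ee_pos: [0.5736, 0.0331, 0.2824]
tool_rot: [-1.685, -2.018, -0.527]
ft_force: [0.2, -0.2, -1.9]
opening: 0.706
grip_force: 86.5
```

Call:
carry_out --steps '[[[-0.6,5.5,0],[0.171,0.031,0],50],[[-0.6,5.5,0],[0.171,0.031,0],50],[[-0.5,5,0],[0,0,-0.144],50],[[-0.5,5,0],[0,0,-0.144],50],[[-0.2,3,0],[0,0,0],50],[[0,0,0],[0,0,0],50],[[0,0,0],[0,0,0],50]]'

```text
t: 27.22
ee_pos: [0.5497, 0.2714, 0.2814]
tool_rot: [-1.754, -1.574, -0.899]
ft_force: [-0.1, -0.7, -1.7]
opening: 0.703
grip_force: 87.3
```

```bash
python3 st.py; python3 - <<'E'
from h import *
snap('side','side7.png',(120,100,320,250),(800,600))
E
```

```text
[0.5497 0.2714 0.2814] [-0.18  0.17  1.82  0.97  1.39 -0.38] [-0.1 -0.7 -1.7]
turn to place [ 0.009 -0.001  0.   ]
vise xy [ 0.0005 -0.0031]
```

View pics/side7.png

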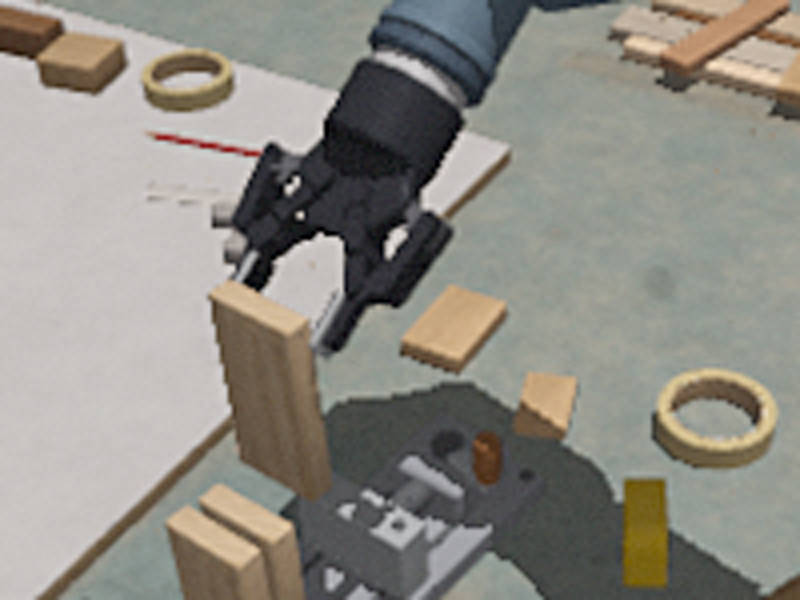

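The third blank hangs upright from (210,295) to (330,500), clear of the two standing at (235,540). It needs about 10 mm more along +y, then down.

Call:
carry_out --steps '[[[0.05,1.0,-3],[0.009,0,0],50],[[0,0,-4],[0,0,0],50],[[0,0,-3.5],[0,0,0],50],[[0,0,-2],[0,0,0],50],[[0,0,-1.2],[0,0,0],50],[[0,0,0],[0,0,0],50]]'

```text
t: 28.02
ee_pos: [0.5502, 0.2815, 0.1437]
tool_rot: [-1.748, -1.565, -0.904]
ft_force: [-0.2, -1.1, -1.5]
opening: 0.699
grip_force: 87.3
```

Call:
carry_out --steps '[[[0,0,-0.15],[0,0,0],50],[[0,0,-0.1],[0,0,0],50],[[0,0,0],[0,0,0],50]]'

```text
t: 28.4
ee_pos: [0.5502, 0.2818, 0.1419]
tool_rot: [-1.748, -1.566, -0.905]
ft_force: [0.2, 0.2, -0.3]
opening: 0.704
grip_force: 87.3
```

Call:
carry_out --steps '[[[0,0,-0.1],[0,0,0],50],[[0,0,-0.06],[0,0,0],50],[[0,0,0],[0,0,0],50]]'

```text
t: 28.78
ee_pos: [0.5504, 0.2821, 0.1409]
tool_rot: [-1.747, -1.565, -0.906]
ft_force: [-1.0, -0.3, 5.3]
opening: 0.706
grip_force: 87.7
```

Call:
carry_out --steps '[[[0,0,0],[0,0,0],85],[[0,0,0],[0,0,0],100],[[0,0,0],[0,0,0],100],[[-0.2,-1.6,1.1],[0,0,0],100],[[-0.4,-3.2,2.3],[0,0,0],100],[[-0.4,-3.2,4],[0,0,0],100],[[0,-4,4],[0,0,0],100],[[0,-4,0],[0,0,0],100]]'

```text
t: 29.78
ee_pos: [0.5411, 0.1191, 0.2578]
tool_rot: [-1.749, -1.572, -0.909]
ft_force: [1.1, -0.4, -0.3]
opening: 1.006
grip_force: 0.0
```

```bash
cat > st2.py <<'E'
from h import *
s=ctrl.get_state(); R=cv2.Rodrigues(s['tool_rot'])[0]
y=np.array([np.cos(.108),-np.sin(.108),0]); z=np.array([0,0,-1.]); T=np.c_[np.cross(y,z),y,z]
print(s['ee_pos'].round(4),s['joints'].round(2),s['ft_force'].round(1),'turn to down',cv2.Rodrigues(T@R.T)[0].ravel().round(3))
E
python3 st2.py; python3 - <<'E'
from h import *
snap('side','side8.png',(120,160,280,290),(800,600)); snap('top','t8.png')
im=cv2.imread('pics/raw_t8.png'); print('165');rects(im[:,:],z=.165)
E
```

```text
[0.5411 0.1191 0.2578] [-0.47  0.22  1.82  0.87  1.57 -0.58] [ 1.1 -0.4 -0.3] turn to down [-0.948  0.107 -0.001]
165
[115. 362.] c [-0.1258  0.5216] [139.  15.] yaw -89.7
[ 89. 239.] c [0.3036 0.6327] [46. 55.] yaw -78.2
[371. 238.] c [ 0.3134 -0.3807] [115.  21.] yaw 55.7
[187. 232.] c [0.331 0.28 ] [97. 37.] yaw 72.8
[140. 174.] c [0.5364 0.4587] [60. 41.] yaw 65.3
[186. 171.] c [0.5512 0.2918] [67. 20.] yaw 84.3
[178. 170.] c [0.5526 0.3197] [64. 20.] yaw 85.8
[171. 169.] c [0.558  0.3446] [67. 19.] yaw 83.5
[278. 149.] c [ 0.6342 -0.0453] [86. 32.] yaw 19.2
[328.  42.] c [ 1.0444 -0.2326] [87. 85.] yaw 0.8
[321.  13.] c [ 1.159  -0.2034] [65. 65.] yaw -79.4
[506.  10.] c [ 1.1817 -0.9109] [34. 75.] yaw 87.5
```

View pics/side8.png

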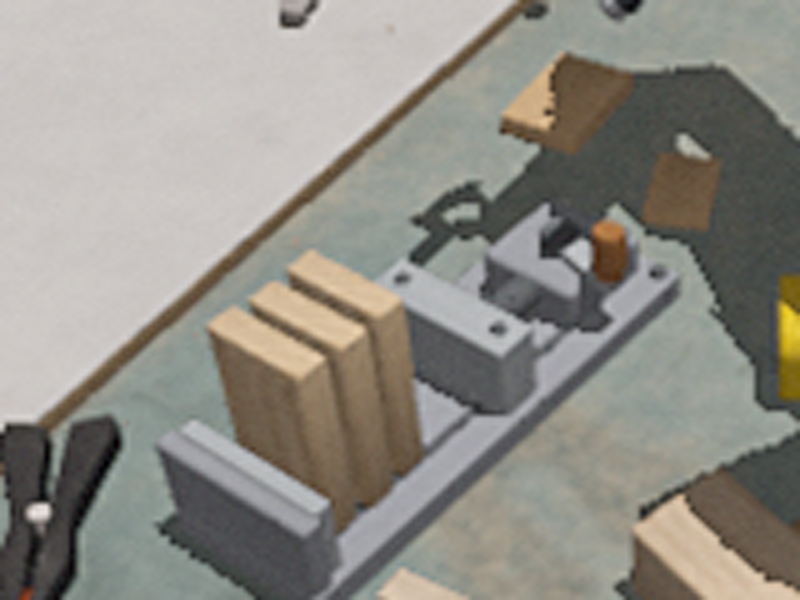

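All three stand upright and parallel, with tops at (265,345), (310,310) and (345,280) and the sliding jaw clear behind them. The knob is at (608,250). Next I'll cross-check its position from the side camera and move over it.

Call:
carry_out --steps '[[[-0.9,0.3,0],[-0.158,0.018,0],100],[[-0.9,0.3,0],[-0.158,0.018,0],100],[[-0.9,0.3,0],[-0.158,0.018,0],100],[[-0.9,0.3,0],[-0.158,0.018,0],100],[[-0.9,0.3,0],[-0.158,0.018,0],100],[[-1,0.4,0],[-0.158,0.018,0],100],[[0,0,-3],[0,0,0],100],[[0,0,0],[0,0,0],100]]'

```text
t: 30.88
ee_pos: [0.4827, 0.1412, 0.2218]
tool_rot: [-2.335, -2.087, 0.009]
ft_force: [-0.2, -0.4, -0.0]
opening: 1.006
grip_force: 0.0
```

```bash
python3 st2.py; python3 - <<'E'
from h import *
im=cv2.imread('pics/raw_side8.png'); m=cv2.inRange(cv2.cvtColor(im,cv2.COLOR_BGR2HSV),(5,140,60),(20,255,255)); m2=np.zeros_like(m); m2[195:230,225:260]=m[195:230,225:260]
ys,xs=np.nonzero(m2); print(xs.min(),xs.max(),ys.min(),ys.max(),'centre at z.09',ray('side',(xs.min()+xs.max())/2,(ys.min()+ys.max())/2,.09))
E
```

```text
[0.4827 0.1412 0.2218] [0.05 0.04 1.8  0.   1.31 0.16] [-0.2 -0.4 -0. ] turn to down [-0.003 -0.01   0.004]
239 244 208 220 centre at z.09 [0.48648898 0.13892071 0.09      ]
```

Call:
carry_out --steps '[[[0.3,-0.25,-4],[0,0,0],100],[[0,0,-4],[0,0,0],100],[[0,0,-3.5],[0,0,0],100],[[0,0,-1.6],[0,0,0],100],[[0,0,0],[0,0,0],100],[[0,0,0],[0,0,0],10],[[0,0,0],[0,0,0],10],[[0,0,0],[0,0,0],10]]' --force 40

```text
t: 31.88
ee_pos: [0.4885, 0.1384, 0.0937]
tool_rot: [-2.339, -2.089, 0.001]
ft_force: [-1.3, -0.2, -0.5]
opening: 0.374
grip_force: 0.0
```

Call:
carry_out --steps '[[[0,0,0],[0,0,0],10],[[0,0,0],[0,0,0],10],[[0,0,0],[0,0,0],10],[[0,0,0],[0,0,0],10]]'

```text
t: 32.38
ee_pos: [0.4869, 0.1388, 0.0935]
tool_rot: [-2.337, -2.088, 0.005]
ft_force: [-6.2, 0.5, 9.3]
opening: 0.231
grip_force: 38.8
```

```bash
cat > crank.py <<'E'
from h import *
s=ctrl.get_state(); A=np.array([.5325,.1200]); e=s['ee_pos'][:2]-A
vx=np.array([np.cos(.108),-np.sin(.108)]); vy=np.array([np.sin(.108),np.cos(.108)])
q=np.arctan2(e@vy,-e@vx); print(s['ee_pos'].round(4),'q',q.round(3),'r',np.linalg.norm(e).round(4),'ft',s['ft_force'].round(1),s['opening'].round(3),s['grip_force'])
import sys
dq=float(sys.argv[1]) if len(sys.argv)>1 else .35
P=[A+.05*(-vx*np.cos(a)+vy*np.sin(a)) for a in q+dq*np.arange(0,19)]; P[0]=s['ee_pos'][:2]
print(np.round(np.diff(P,axis=0)*100,2).tolist())
E
python3 crank.py .349
```

```text
Traceback (most recent call last):
  File "crank.py", line 4, in <module>
    q=np.arctan2(e@vy,-e@vx); print(s['ee_pos'].round(4),'q',q.round(3),'r',np.linalg.norm(e).round(4),'ft',s['ft_force'].round(1),s['opening'].round(3),s['grip_force'])
                                                                                                                                   ^^^^^^^^^^^^^^^^^^
AttributeError: 'float' object has no attribute 'round'
```

```bash
sed -i "s/s\['opening'\].round(3)/s['opening']/" crank.py; python3 crank.py .349
```

```text
[0.4869 0.1388 0.0935] q 0.283 r 0.0493 ft [-6.2  0.5  9.3] 0.2308651483702147 38.82749140262604
[[0.87, 1.49], [1.38, 1.06], [1.65, 0.52], [1.73, -0.07], [1.61, -0.66], [1.28, -1.17], [0.8, -1.54], [0.23, -1.72], [-0.37, -1.7], [-0.93, -1.47], [-1.38, -1.06], [-1.65, -0.53], [-1.73, 0.07], [-1.61, 0.66], [-1.28, 1.17], [-0.81, 1.54], [-0.23, 1.72], [0.37, 1.7]]
```

Call:
carry_out --steps '[[[0.9,1.5,0],[0,0,0],10],[[1.4,1.1,0],[0,0,0],10],[[1.65,0.5,0],[0,0,0],10],[[1.7,-0.1,0],[0,0,0],10],[[1.6,-0.65,0],[0,0,0],10],[[1.3,-1.2,0],[0,0,0],10],[[0.8,-1.5,0],[0,0,0],10],[[0.2,-1.7,0],[0,0,0],10]]'

```text
t: 33.38
ee_pos: [0.5822, 0.1184, 0.0934]
tool_rot: [-2.336, -2.087, 0.005]
ft_force: [-9.6, 4.7, 9.0]
opening: 0.229
grip_force: 40.0
```

```bash
python3 crank.py .349
```

```text
[0.5822 0.1184 0.0934] q 3.065 r 0.0497 ft [-9.6  4.7  9. ] 0.22884391728401363 39.95019972324371
[[-0.33, -1.7], [-0.91, -1.48], [-1.36, -1.07], [-1.65, -0.54], [-1.74, 0.05], [-1.61, 0.64], [-1.29, 1.16], [-0.82, 1.53], [-0.25, 1.72], [0.35, 1.7], [0.91, 1.48], [1.36, 1.07], [1.65, 0.54], [1.74, -0.05], [1.61, -0.64], [1.3, -1.16], [0.82, -1.53], [0.25, -1.72]]
```

Call:
carry_out --steps '[[[-0.33,-1.7,0],[0,0,0],10],[[-0.9,-1.5,0],[0,0,0],10],[[-1.35,-1.1,0],[0,0,0],10],[[-1.65,-0.55,0],[0,0,0],10],[[-1.75,0.05,0],[0,0,0],10],[[-1.6,0.65,0],[0,0,0],10],[[-1.3,1.15,0],[0,0,0],10],[[-0.8,1.55,0],[0,0,0],10]]'

```text
t: 34.38
ee_pos: [0.4849, 0.1011, 0.0935]
tool_rot: [-2.339, -2.089, 0.011]
ft_force: [-6.8, -8.6, 10.0]
opening: 0.234
grip_force: 40.6
```

Call:
carry_out --steps '[[[-0.25,1.7,0],[0,0,0],10],[[0.35,1.7,0],[0,0,0],10],[[0.9,1.5,0],[0,0,0],10],[[1.35,1.1,0],[0,0,0],10],[[1.65,0.55,0],[0,0,0],10],[[1.75,-0.05,0],[0,0,0],10],[[1.6,-0.65,0],[0,0,0],10],[[1.3,-1.15,0],[0,0,0],10]]'

```text
t: 35.38
ee_pos: [0.5712, 0.1491, 0.0932]
tool_rot: [-2.336, -2.088, 0.012]
ft_force: [-16.1, -6.7, 15.6]
opening: 0.232
grip_force: 41.2
```

```bash
python3 crank.py .349
```

```text
[0.5712 0.1491 0.0932] q 2.389 r 0.0485 ft [-16.1  -6.7  15.6] 0.23158313308534378 41.24228596687317
[[0.91, -1.46], [0.21, -1.72], [-0.39, -1.69], [-0.95, -1.46], [-1.39, -1.04], [-1.66, -0.51], [-1.73, 0.09], [-1.6, 0.68], [-1.27, 1.18], [-0.79, 1.55], [-0.21, 1.72], [0.39, 1.69], [0.95, 1.46], [1.39, 1.05], [1.66, 0.51], [1.73, -0.09], [1.6, -0.68], [1.27, -1.18]]
```

Call:
carry_out --steps '[[[0.9,-1.45,0.1],[0,0,0],10],[[0.2,-1.7,0],[0,0,0],10],[[-0.4,-1.7,0],[0,0,0],10],[[-0.95,-1.45,0],[0,0,0],10],[[-1.4,-1.05,0],[0,0,0],10],[[-1.65,-0.5,0],[0,0,0],10],[[-1.75,0.1,0],[0,0,0],10],[[-1.6,0.7,0],[0,0,0],10]]'

```text
t: 36.38
ee_pos: [0.5061, 0.0751, 0.0937]
tool_rot: [-2.343, -2.092, 0.012]
ft_force: [-3.6, -15.3, 0.3]
opening: 0.236
grip_force: 40.7
```

```bash
python3 crank.py .3
```

```text
[0.5061 0.0751 0.0937] q -1.148 r 0.0521 ft [ -3.6 -15.3   0.3] 0.2360932172684731 40.71405351161957
[[-1.06, 1.12], [-0.83, 1.24], [-0.43, 1.43], [0.01, 1.49], [0.46, 1.42], [0.86, 1.22], [1.18, 0.92], [1.4, 0.53], [1.49, 0.09], [1.45, -0.35], [1.28, -0.77], [1.0, -1.11], [0.63, -1.36], [0.2, -1.48], [-0.25, -1.47], [-0.67, -1.33], [-1.04, -1.07], [-1.31, -0.72]]
```

```bash
sed -i 's/\[.5325,.1200\]/[.5320,.1183]/' crank.py; python3 crank.py .26
```

```text
[0.5061 0.0751 0.0937] q -1.139 r 0.0504 ft [ -3.6 -15.3   0.3] 0.2360932172684731 40.71405351161957
[[-1.0, 0.84], [-0.78, 1.04], [-0.48, 1.2], [-0.16, 1.29], [0.18, 1.28], [0.5, 1.19], [0.79, 1.03], [1.03, 0.79], [1.2, 0.5], [1.29, 0.17], [1.29, -0.17], [1.2, -0.49], [1.03, -0.78], [0.8, -1.02], [0.51, -1.19], [0.18, -1.28], [-0.15, -1.29], [-0.48, -1.21]]
```

Call:
carry_out --steps '[[[-1.0,0.7,0],[0,0,0],10],[[-0.8,1.05,0],[0,0,0],10],[[-0.5,1.2,0],[0,0,0],10],[[-0.15,1.3,0],[0,0,0],10],[[0.2,1.3,0],[0,0,0],10],[[0.5,1.2,0],[0,0,0],10],[[0.8,1.05,0],[0,0,0],10],[[1.05,0.8,0],[0,0,0],10]]'

```text
t: 37.38
ee_pos: [0.5098, 0.163, 0.0937]
tool_rot: [2.341, 2.093, -0.005]
ft_force: [7.4, -23.9, -6.6]
opening: 0.229
grip_force: 40.2
```

```bash
python3 crank.py .26; python3 - <<'E'
from h import *
snap('side','side9.png',(120,160,280,290),(800,600))
E
```

```text
[0.5098 0.163  0.0937] q 1.001 r 0.0499 ft [  7.4 -23.9  -6.6] 0.22929356183313102 40.181368589401245
[[1.22, 0.43], [1.29, 0.09], [1.27, -0.24], [1.17, -0.56], [0.98, -0.84], [0.73, -1.07], [0.44, -1.22], [0.11, -1.29], [-0.23, -1.28], [-0.55, -1.17], [-0.83, -0.99], [-1.06, -0.75], [-1.22, -0.45], [-1.29, -0.12], [-1.28, 0.21], [-1.18, 0.54], [-1.0, 0.82], [-0.76, 1.05]]
```

View pics/side9.png

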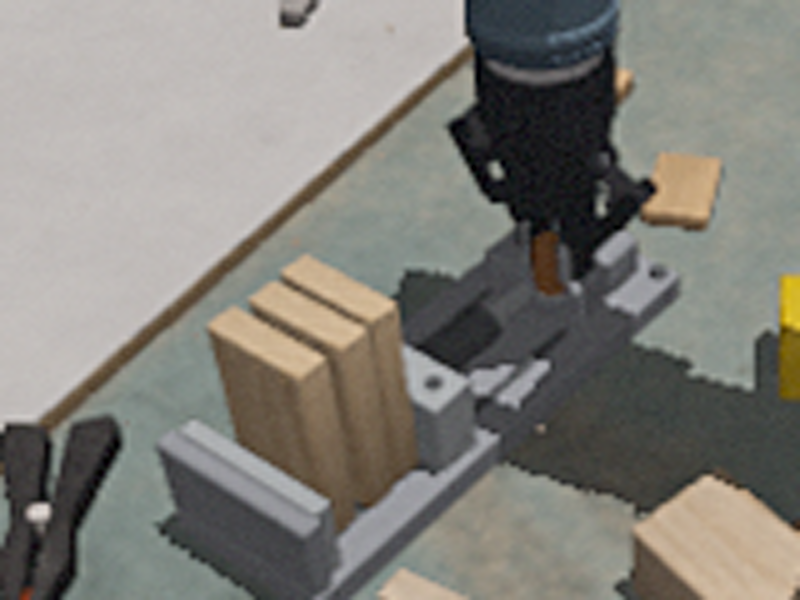

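The jaw has just met the third blank at about (415,440), and all three are still upright. I'll keep going, with a correction for the outward pull.

Call:
carry_out --steps '[[[1.2,0.25,0],[0,0,0],10],[[1.3,0.1,0],[0,0,0],10],[[1.25,-0.25,0],[0,0,0],10],[[1.15,-0.55,0],[0,0,0],10],[[1.0,-0.85,0],[0,0,0],10],[[0.75,-1.05,0],[0,0,0],10],[[0.45,-1.2,0],[0,0,0],10],[[0.1,-1.3,0],[0,0,0],10]]'

```text
t: 38.42
ee_pos: [0.5817, 0.118, 0.0938]
tool_rot: [-2.34, -2.09, -0.005]
ft_force: [5.7, 4.5, -6.3]
opening: 0.232
grip_force: 40.4
```

```bash
python3 crank.py .26
```

```text
[0.5817 0.118  0.0938] q 3.039 r 0.0497 ft [ 5.7  4.5 -6.3] 0.23222002628065835 40.352663397789
[[-0.15, -1.28], [-0.5, -1.2], [-0.79, -1.03], [-1.03, -0.79], [-1.2, -0.5], [-1.28, -0.17], [-1.29, 0.16], [-1.2, 0.49], [-1.04, 0.78], [-0.8, 1.02], [-0.51, 1.19], [-0.19, 1.28], [0.15, 1.29], [0.47, 1.21], [0.77, 1.04], [1.01, 0.81], [1.19, 0.52], [1.28, 0.2]]
```

Call:
carry_out --steps '[[[-0.15,-1.3,0],[0,0,0],10],[[-0.5,-1.2,0],[0,0,0],10],[[-0.8,-1.05,0],[0,0,0],10],[[-1.05,-0.8,0],[0,0,0],10],[[-1.2,-0.5,0],[0,0,0],10],[[-1.3,-0.15,0],[0,0,0],10],[[-1.3,0.15,0],[0,0,0],10],[[-1.2,0.5,0],[0,0,0],10]]'

```text
t: 39.42
ee_pos: [0.5048, 0.0749, 0.0938]
tool_rot: [-2.34, -2.088, -0.003]
ft_force: [12.0, 10.1, -12.9]
opening: 0.231
grip_force: 39.9
```

```bash
python3 crank.py .16; python3 - <<'E'
from h import *
snap('side','side10.png',(120,160,280,290),(800,600))
E
```

```text
[0.5048 0.0749 0.0938] q -1.119 r 0.0512 ft [ 12.   10.1 -12.9] 0.23068633975102298 39.88284230232239
[[-0.57, 0.58], [-0.56, 0.57], [-0.46, 0.65], [-0.35, 0.72], [-0.23, 0.77], [-0.1, 0.79], [0.02, 0.8], [0.15, 0.78], [0.27, 0.75], [0.39, 0.7], [0.5, 0.63], [0.59, 0.54], [0.67, 0.44], [0.73, 0.33], [0.77, 0.21], [0.8, 0.08], [0.8, -0.05], [0.78, -0.17]]
```

View pics/side10.png

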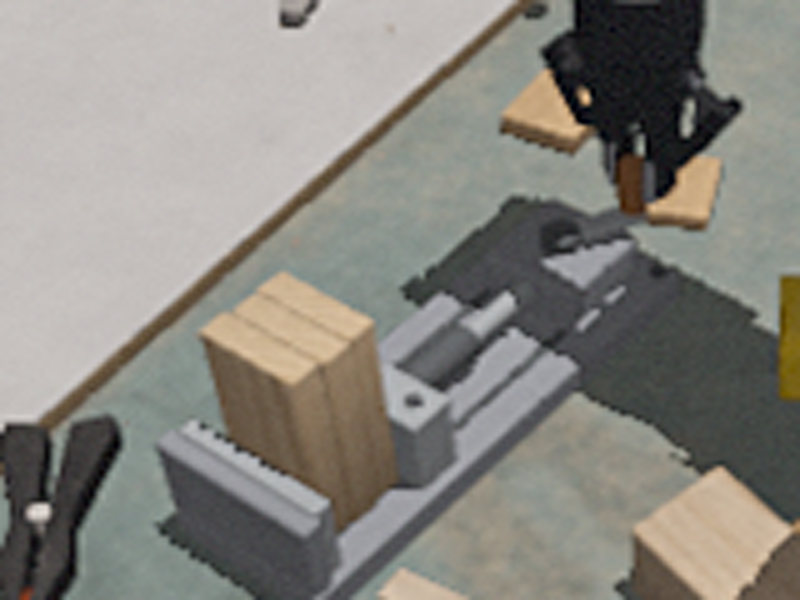

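The three blanks are pressed together at (290,330) and a small gap to the fixed jaw remains. I'll go on in smaller steps and watch the force.

Call:
carry_out --steps '[[[-0.6,0.55,0],[0,0,0],10],[[-0.55,0.6,0],[0,0,0],10],[[-0.45,0.65,0],[0,0,0],10],[[-0.35,0.7,0],[0,0,0],10],[[-0.25,0.75,0],[0,0,0],10]]'

```text
t: 40.1
ee_pos: [0.4831, 0.1061, 0.0938]
tool_rot: [-2.34, -2.091, 0.001]
ft_force: [8.4, -1.2, -11.3]
opening: 0.231
grip_force: 40.2
```

```bash
python3 crank.py .1
```

```text
[0.4831 0.1061 0.0938] q -0.353 r 0.0505 ft [  8.4  -1.2 -11.3] 0.2311035611124346 40.15722692012787
[[-0.05, 0.5], [-0.05, 0.5], [0.0, 0.5], [0.05, 0.5], [0.1, 0.49], [0.15, 0.48], [0.2, 0.46], [0.24, 0.44], [0.28, 0.41], [0.32, 0.38], [0.36, 0.35], [0.39, 0.31], [0.42, 0.27], [0.45, 0.22], [0.47, 0.18], [0.48, 0.13], [0.49, 0.08], [0.5, 0.03]]
```

Call:
carry_out --steps '[[[-0.05,0.5,0],[0,0,0],10],[[-0.05,0.5,0],[0,0,0],10],[[0,0.5,0],[0,0,0],10],[[0.05,0.5,0],[0,0,0],10]]'

```text
t: 40.6
ee_pos: [0.4822, 0.1237, 0.0938]
tool_rot: [-2.341, -2.094, 0.007]
ft_force: [4.0, -17.3, -6.6]
opening: 0.23
grip_force: 40.5
```

```bash
python3 crank.py .1
```

```text
[0.4822 0.1237 0.0938] q 0.0 r 0.0501 ft [  4.  -17.3  -6.6] 0.22976040131521683 40.466068983078
[[0.08, 0.49], [0.13, 0.48], [0.18, 0.47], [0.22, 0.45], [0.26, 0.42], [0.31, 0.4], [0.34, 0.36], [0.38, 0.33], [0.41, 0.29], [0.44, 0.25], [0.46, 0.2], [0.48, 0.15], [0.49, 0.11], [0.5, 0.06], [0.5, 0.01], [0.5, -0.04], [0.49, -0.09], [0.48, -0.14]]
```

Call:
carry_out --steps '[[[0.05,0.3,0],[0,0,0],10],[[0,0,0],[0,0,0],10]]'

```text
t: 40.85
ee_pos: [0.4825, 0.1253, 0.0938]
tool_rot: [-2.342, -2.094, 0.011]
ft_force: [2.0, -18.8, -4.2]
opening: 0.233
grip_force: 40.6
```

Call:
carry_out --steps '[[[0.05,0.15,0],[0,0,0],10],[[0,0,0],[0,0,0],10],[[0,0,0],[0,0,0],10]]'

```text
t: 41.22
ee_pos: [0.4826, 0.1261, 0.0937]
tool_rot: [-2.342, -2.094, 0.013]
ft_force: [0.5, -22.5, -2.7]
opening: 0.23
grip_force: 40.8
```

```bash
python3 - <<'E'
from h import *
snap('side','side11.png',(120,160,280,290),(800,600))
im=cv2.imread('pics/raw_side11.png')
E
```

```text
(no output)
```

View pics/side11.png

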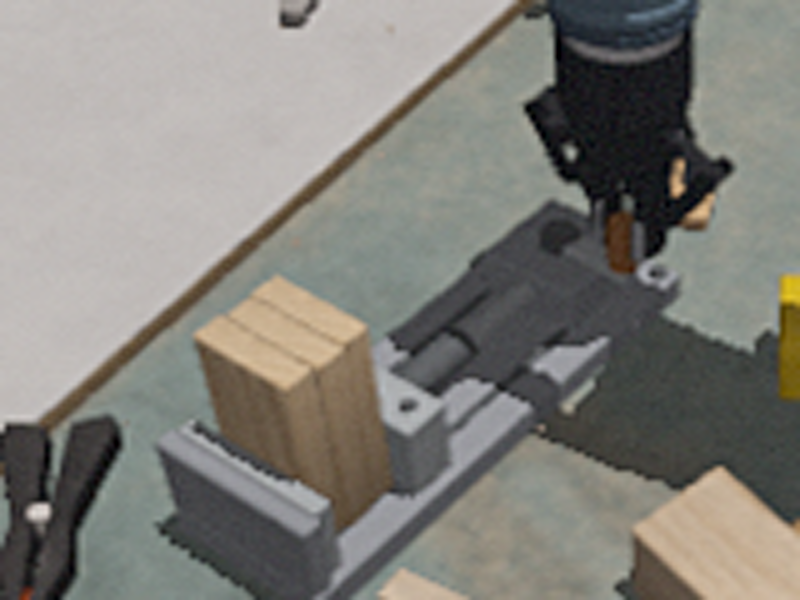

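The stack is clamped upright between the jaws at (290,340), with the knob stalled at over 20 N. I'll let go and lift away.

Call:
carry_out --steps '[[[0,0,0],[0,0,0],60],[[0,0,0],[0,0,0],100],[[0,0,0],[0,0,0],100],[[0,0,3],[0,0,0],100],[[0,0,5],[0,0,0],100],[[-2,-2,5],[0,0,0],100],[[-3,-5,3],[0,0,0],100],[[0,-5,0],[0,0,0],100]]'

```text
t: 42.28
ee_pos: [0.4346, 0.0128, 0.2555]
tool_rot: [-2.339, -2.095, -0.003]
ft_force: [1.1, -1.1, -0.2]
opening: 0.996
grip_force: 0.0
```

```bash
python3 - <<'E'
from h import *
snap('side','s12.png');snap('top','top12.png',(125,110,425,335),(800,600)); im=cv2.imread('pics/raw_top12.png'); rects(im); print('165'); rects(im,.165)
E
```

```text
[115. 362.] c [-0.1789  0.5713] [154.  16.] yaw 89.8
[ 91. 240.] c [0.2904 0.686 ] [65. 48.] yaw 41.9
[371. 238.] c [ 0.3062 -0.4268] [127.  22.] yaw 55.7
[199. 236.] c [0.3086 0.2577] [110. 135.] yaw -21.9
[139. 174.] c [0.5536 0.5017] [67. 45.] yaw 67.5
[174. 170.] c [0.5742 0.3651] [76. 64.] yaw 84.5
[292. 158.] c [ 0.6247 -0.1139] [85. 61.] yaw 0.6
[328.  42.] c [ 1.1146 -0.2627] [96. 94.] yaw 0.8
[320.  13.] c [ 1.2415 -0.2299] [71. 71.] yaw -79.4
[506.  10.] c [ 1.2663 -1.0125] [38. 83.] yaw 87.5
165
[115. 362.] c [-0.1258  0.5219] [139.  14.] yaw 89.8
[ 91. 240.] c [0.2988 0.6257] [59. 43.] yaw 41.9
[371. 238.] c [ 0.3131 -0.3811] [115.  20.] yaw 55.7
[199. 236.] c [0.3152 0.2382] [100. 122.] yaw -21.9
[139. 174.] c [0.5369 0.459 ] [61. 40.] yaw 67.5
[174. 170.] c [0.5556 0.3354] [69. 57.] yaw 84.5
[292. 158.] c [ 0.6013 -0.098 ] [77. 55.] yaw 0.6
[328.  42.] c [ 1.0444 -0.2326] [87. 85.] yaw 0.8
[320.  13.] c [ 1.1593 -0.203 ] [64. 65.] yaw -79.4
[506.  10.] c [ 1.1817 -0.9109] [34. 75.] yaw 87.5
```

View pics/top12.png

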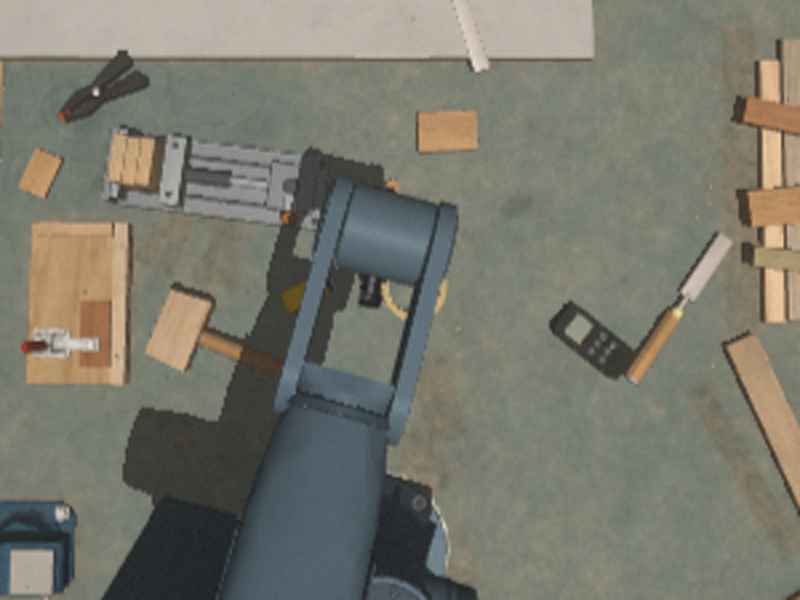

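The offcut lies flat on the bench at (447,131), off the vise. The stack at (133,160) is clamped, centred and square to the jaws, and the robot touches nothing.

```bash
python3 -c "
from workcell import ctrl
print(ctrl.hand_in())"
```

```text
the job is handed in; nothing more can be done
None
```

The job is handed in, with no verdict returned: the last pictures show the three blanks clamped upright and square in the middle of the jaws and the offcut flat on the bench; I let go of the crank with just over 20 N at the knob, and did nothing to the tape measure or the roll.

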